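Load a receipt printer and snap its lid shut

ROBOT

A 6-joint arm with a two-finger parallel gripper is mounted at the origin on a cart in front of the work surface, level with it; the furniture and walls round the work are solid. World frame = base frame: x ahead of the robot, y to its left, z up, the work surface at z = 0. Lengths are in m, angles in rad, forces in N, time in s.
With the tool pointing down it reaches from about 0.425 to 0.95 m from the base axis. Payload 3.5 kg.
Tool frame: the origin (TCP) lies between the finger pads; the fingertips stand 19 mm ahead of it and the grasp point (between the pads) is the TCP; z points along the fingers, y is the line along which they close (so a half turn about z gives the same grasp; the last joint's range is limited). The gripper opens to 85 mm and grips with 20 to 120 N. Pads are 22 mm wide; open, the fingers measure 114 mm over their backs; the gripper's body (76 mm by 85 mm) begins 54 mm behind the grasp point. The pads swing forward as they close: fully open they stand 13 mm farther back than shut.
Start: joints at [-1.37, 0.286, 1.577, -0, 1.279, -0.15], TCP at [0.232, -0.634, 0.25] pointing down, gripper open.
Joint ranges: [-2.77, 2.77], [-0.9, 2.22], [0.21, 2.48], [-1.53, 4.67], [0.24, 2.81], [-2.84, 2.84]. Speed limits (rad/s): [2.79, 2.79, 3.14, 3.14, 3.14, 3.14].

INTERFACE

Orientations are given as a unit quaternion [x, y, z, w].
In Python, from plant import monitor, eyes, ctrl gives the robot as it stands.
- The arm moves only by the shell command python3 -m handwheel 'ROWS' [FORCE]. ROWS is JSON, a list of rows, each a list of 7 numbers: the shift along the tool's x, y, z in units of 40 cm (1.0 is 40 cm), then the turn, a rotation vector about the tool's x, y, z in units of pi rad (1.0 is pi rad), then the opening, from -1 (shut) to 1 (fully open). A call has 1 to 12 rows; each row is the pose to reach, as a shift and turn from the pose commanded when the call began, along the tool's axes at that moment, turning the shorter way round; what a row does not reach only later rows make up. A row lasts 1/8 s, in which the tool goes at most 62.5 mm and 10.7 degrees, less where a joint would pass 70% of its speed; a pose out of reach is approached as far as the arm can. A call with a number of a shift or a turn outside -1 to 1 is refused whole. A call with a gripper value outside its range is refused whole. The fingers move at their own pace and stop on an object; FORCE is the grip in N (left out, the last holds). Time passes only in rows, so rows that repeat a pose let the fingers close. It gives the time, the measured TCP pose, the force, the opening and the grip force at its end, in the units of the state.
- monitor.get_state(): the state, without advancing time (a new reading comes with each control period).
- eyes.read_camera(name): name is "side" or "top"; returns the picture (480x640x3 uint8, red, green, blue); there is no depth.
- eyes.camera_params(name): a dict with "K" (3x3 intrinsics, pixels), "k1" (the pictures are not rectified: a ray, as slopes to the right and down, at radius r is drawn at 1 + k1 r^2 times it, then the intrinsics apply), "R" (3x3) and "t" (3): a world point X has camera coordinates R X + t. Camera axes: x right, y down, z forward; pixel columns grow to the right and rows downward; lengths in m; the calibration is good to about 2 mm. A picture is of the moment at which its call begins. camera_params takes no time and is no camera call.
- ctrl.sign_off(): hands the job in; it is judged then, once.
The state is a dict: "time": time; "qpos": joint angles; "dq": joint speeds; "joint_efforts": joint torques, N m; "eef_pos": TCP position; "tcp_rot": TCP orientation; "contact_force": force on the tool from outside, world axes, zero at the start; "wrist_torque": the same for the moment, N m; "opening": opening from 0.0 (shut) to 1.0 (fully open); "finger_force": force on a finger pad.
Only numpy, scipy, OpenCV 4.12 (cv2) and the standard library are available. Lean on these libraries where they do the work, as an engineer would, in place of code of your own. Each camera call takes 0.05 s, during which the arm holds its last target. There are 200 camera calls.

TASK

Put the fresh till roll lying in the black rest into the open receipt printer, lying down in the paper bay with its axis across the printer, let go of it, then swing the printer's lid over and press its front edge down until it snaps fully shut past the catch. Leave the hand stamp, stapler and coin roll where they are.

Things in the scene. Friction and masses are not known exactly. Their poses are not given: they have to be found in the camera images.
- printer: Grey receipt printer, fixed to the counter, 190 (x, front to back) x 140 (y) x 62 mm without its lid; origin under its centre, x axis points to its back, where the lid is hinged, z up. Its flat top deck (z = 62 mm) has a rectangular paper bay, x -28 to +32 mm, y -31 to +31 mm, whose floor is at z = 42 mm (20 mm deep).
- bay (a point): Where the middle of the roll lies when it is home in the bay: 2 mm behind the printer's centre, 71 mm above the counter; axes as the printer's.
- hinge (a point): Middle of the lid's hinge line, at x +85 mm, z 66 mm in the printer's frame; the hinge line runs along the printer's y axis.
- lid (a joint): Lid angle, rad: 0 = fully shut, grows as it opens; starts near 1.7 (standing up, leaning slightly back). A stiff hinge keeps it where it is left (1 to 2 N at the lip moves it). Lowered lightly it stops on the catch at about 0.07, its front edge some 9 mm too high; about 10 N down on the front edge snaps it shut.
- lip (a point): Middle of the lid's front edge, on its outer face, 152 mm from the hinge line (z axis: outward normal, x axis: to the hinge). With the lid shut: x -67, z 74 mm in the printer's frame, facing up. Here is a flat strip with a black thumb lip, 10 mm thick, 60 mm wide, 131 to 167 mm from the hinge line; nearer the hinge the lid bulges out 36 mm beyond this face.
- rest: Black roll rest, fixed to the counter, 100 x 70 x 16 mm; origin under its centre. The roll lies along its y axis between two low bars 12 mm wide, their middles 29.5 mm either side.
- roll: White till roll, a cylinder 58 mm in diameter, 57 mm long, about 0.1 kg; origin in the centre of one flat end, its z axis along the roll. It lies on its side, its axis 35 mm above the counter.
- roll_mid (a point): Middle of the roll, on its axis.
- stamp: Hand stamp standing upright, 30 mm across, 75 mm tall; origin in the middle of its foot. To be left alone.
- stapler: Black stapler, 36 x 128 x 46 mm; origin under its centre. To be left alone.
- coin_roll: Paper roll of coins standing upright, 26 mm across, 88 mm tall; origin under its centre. To be left alone.
- screen (a point): Foot of the clear glass screen that stands on the counter behind the work: an upright pane 10 mm thick in the plane x = 0.62 m, along the whole counter and higher than the arm; hard to see. Do not hit it.
Mind the look-alikes: they are no part of the job. Of the things shaped like the roll, the white one is meant.

How it is judged:
On the way, in this order (a step that is already met when the one before it is completed fails the run):
1. the roll lies home in the paper bay, its axis across the printer, and is let go (distance between roll_mid and bay below 0.008 m and angle between the z axis of roll and the y axis of printer, either way round below 0.2 rad and contact force between the fingers and roll below 0.3 N), for 0.2 s.
2. the lid is snapped shut past its catch (value of joint lid below 0.02 rad), for 0.2 s.
At the end, for the whole second after the job is handed in: The lid is latched shut (angle under 0.02 rad) over the roll, which lies at rest in the paper bay, its middle within 8 mm of its home place and its axis within 0.2 rad of the printer's cross axis (value of joint lid below 0.02 rad and distance between roll_mid and bay below 0.008 m and angle between the z axis of roll and the y axis of printer, either way round below 0.2 rad and linear speed of roll below 0.02 m/s); the robot touches nothing.
It fails at once if the hand stamp, stapler or coin roll is moved more than 30 mm (distance of any of stamp, stapler, coin_roll from where it was at the start of the episode above 0.03 m).
It also fails if it takes over 61 s, if anything falls off the work surface, if the arm or the gripper's body presses on something with over 40 N, if the wrist force passes 120 N, or if a joint passes its speed limit or range.

## Working session

There is one attempt and no reset: what is moved stays moved. The work goes in short steps, Python scripts to look and compute and a shell command to move; the robot and the scene stay as the last step left them, time stands still between calls to the robot, and variables do not carry over. Pictures are saved under pics/ and viewed, at most 10 in all, crops included, and the job is handed in when it is done.

```bash
mkdir -p pics; ls; python3 - <<'E'
from plant import monitor, eyes, ctrl
import cv2
for n in("side","top"):
    im=eyes.read_camera(n); cv2.imwrite(f"pics/{n}0.png",im[:,:,::-1]); p=eyes.camera_params(n)
    print(n,p)
print(monitor.get_state())
E
```

```text
pics
side {'K': array([[437.047185  ,   0.        , 319.77459057],
       [  0.        , 437.047185  , 235.80325751],
       [  0.        ,   0.        ,   1.        ]]), 'k1': -0.09434634981479441, 'R': array([[-0.99653814, -0.08290289,  0.00623281],
       [-0.05141446,  0.55564159, -0.82983069],
       [ 0.06533216, -0.82727839, -0.55798044]]), 't': array([0.48837981, 0.0858761 , 1.04271884])}
top {'K': array([[520.53627423,   0.        , 320.43778024],
       [  0.        , 520.53627423, 245.14337017],
       [  0.        ,   0.        ,   1.        ]]), 'k1': -0.01986535452961331, 'R': array([[ 0.00900361, -0.99983626, -0.01569683],
       [-0.99919903, -0.00838358, -0.03912805],
       [ 0.03899005,  0.01603655, -0.99911091]]), 't': array([0.03797499, 0.49168375, 1.38330975])}
{'time': 0.1, 'qpos': array([-1.37000287e+00,  2.87113379e-01,  1.57801288e+00, -8.39337957e-07,
        1.27860279e+00, -1.50001788e-01]), 'dq': array([-0.00114556, -0.00072599, -0.00511809, -0.00112567,  0.00054562,
       -0.00060615]), 'joint_efforts': array([ 7.55901638e-04, -4.07296765e+01, -2.93700385e+01, -1.66098339e-04,
        3.42748310e-03,  2.40624800e-07]), 'eef_pos': array([ 0.23187647, -0.63334117,  0.24907085]), 'tcp_rot': array([ 9.84656649e-01,  1.74499692e-01, -2.75264292e-05, -1.06784117e-03]), 'contact_force': array([ 0.18442439, -0.68763842, -0.67357495]), 'wrist_torque': array([ 0.02362774,  0.03586012, -0.03522248]), 'finger_force': 0.0, 'opening': 0.9992191341530936}
```

View pics/side0.png

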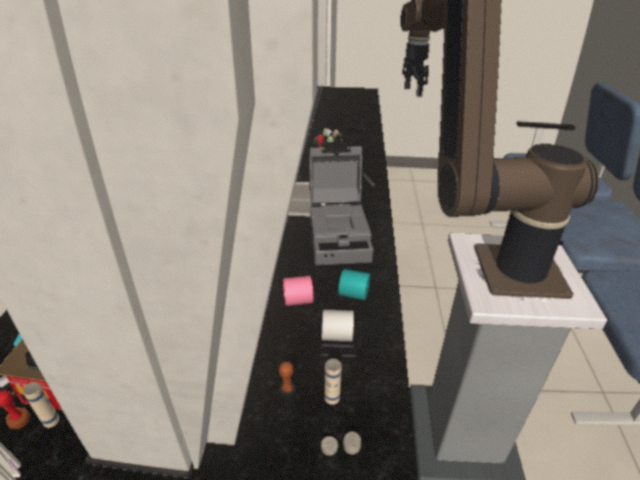

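View pics/top0.png

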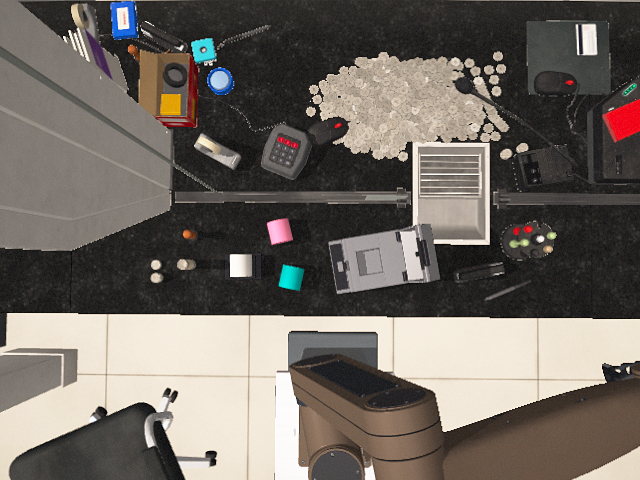

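The top view shows the white roll at about (244,265) and the printer at about (383,260), with its lid hinge to the right, towards -y. In the side view the roll is at (338,325) and the printer at (342,235). I'll zoom in to get accurate pixels.

```bash
cat > h.py <<'E'
import numpy as np, cv2
from plant import monitor, eyes, ctrl
from scipy.spatial.transform import Rotation as Rot
from scipy.optimize import least_squares
P={n:eyes.camera_params(n) for n in("side","top")}
def proj(n,X):
    p=P[n]; X=np.atleast_2d(X)
    c=X@p["R"].T+p["t"]; s=c[:,:2]/c[:,2:]
    s=s*(1+p["k1"]*(s**2).sum(1,keepdims=True))
    return s@p["K"][:2,:2].T+p["K"][:2,2]
def onplane(n,uv,z):
    r=least_squares(lambda a:(proj(n,[a[0],a[1],z])[0]-uv),[0.5,0]); return r.x
def tri(obs):
    r=least_squares(lambda X:np.concatenate([proj(n,X)[0]-uv for n,uv in obs]),[0.45,0,0.05]); return r.x,r.fun
E
python3 - <<'E'
import cv2,numpy as np
from h import P
for n in P: print(n,-P[n]["R"].T@P[n]["t"])
t=cv2.imread("pics/top0.png");s=cv2.imread("pics/side0.png")
a=cv2.resize(t[215:305,220:460],None,fx=3.3,fy=3.3,interpolation=cv2.INTER_CUBIC)
c1=cv2.resize(s[140:270,290:390],None,fx=4,fy=4,interpolation=cv2.INTER_CUBIC)
c2=cv2.resize(s[265:395,270:370],None,fx=4,fy=4,interpolation=cv2.INTER_CUBIC)
cv2.imwrite("pics/a.png",a);cv2.imwrite("pics/b.png",np.hstack([c1,c2]))
E
```

```text
side [0.42298131 0.85539053 0.65003536]
top [0.4370127  0.01990732 1.40191457]
```

View pics/a.png

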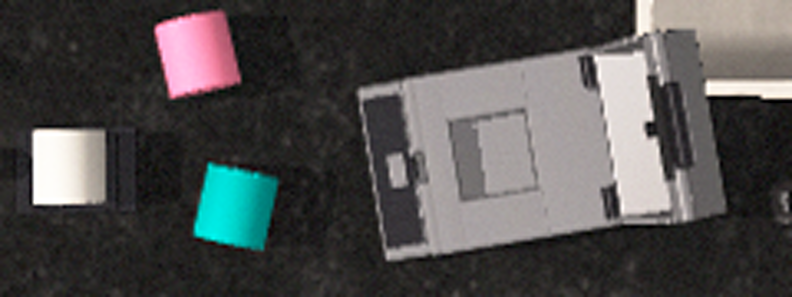

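View pics/b.png

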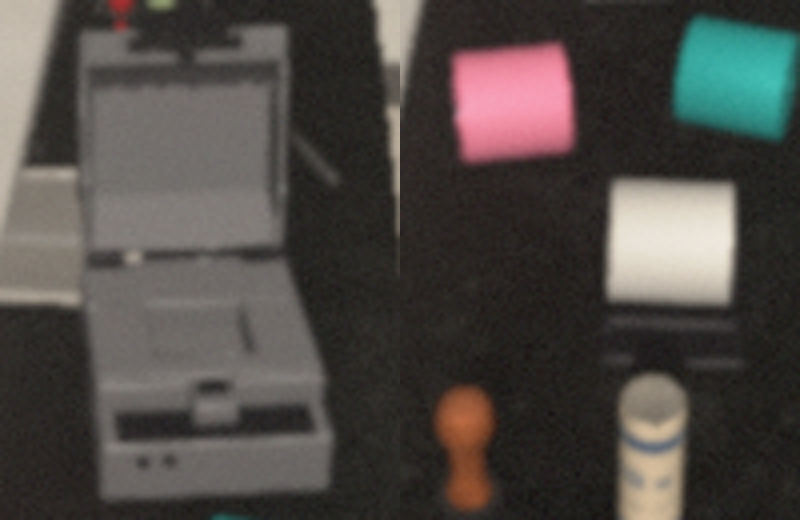

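The crops show the bay's opening at top-crop pixels (447,122), (525,110), (538,190) and (461,201). The white roll spans (32–107, 128–205) in the top crop and (610–735, 180–305) in the right-hand half of the side crop. The roll's axis runs along world x.

```bash
python3 - <<'E'
from h import *
T=lambda u,v:np.array([u/3.3+220-.35,v/3.3+215-.35])
S1=lambda u,v:np.array([u/4+290-.4,v/4+140-.4]); S2=lambda u,v:np.array([(u-400)/4+270-.4,v/4+265-.4])
# bay corners: printer (x,y)
top=[((-.028,-.031),T(461,201)),((-.028,.031),T(447,122)),((.032,.031),T(525,110)),((.032,-.031),T(538,190))]
side=[((-.028,-.031),S1(255,354)),((-.028,.031),S1(152,357)),((.032,.031),S1(150,304)),((.032,-.031),S1(240,300))]
def w(p,xy): c,s=np.cos(p[2]),np.sin(p[2]); return [p[0]+c*xy[0]-s*xy[1],p[1]+s*xy[0]+c*xy[1],p[3]]
def res(p,obs): return np.concatenate([proj(n,w(p,xy))[0]-uv for n,o in obs for xy,uv in o])
for nm,obs in (("both",[("top",top),("side",side)]),):
    r=least_squares(lambda p:res(p,obs),[.45,-.1,-1.4,.06]); print(nm,r.x,r.fun.round(1))
r=least_squares(lambda p:res([*p,.062],[("top",top)]),[.45,-.1,-1.4]); print("top only",r.x,r.fun.round(1)); p=r.x
# outer checks
for xy in((-.095,.07),(-.095,-.07),(.095,.07),(.095,-.07)):
    X=w([*p,.062],xy); print(xy,((proj("top",X)[0]-[220,215])*3.3).round(),((proj("side",X)[0]-[290,140])*4).round())
for nm,z,q in (("bay",.071,.002),("hinge",.066,.085)): print(nm,w([*p,z],(q,0)))
# roll: silhouette fit, both views
def cyl(q):
    x,y,z,a=q; d=np.array([np.cos(a),np.sin(a),0]); e=np.array([-d[1],d[0],0]); f=np.linspace(0,2*np.pi,60)
    ring=.029*(np.outer(np.cos(f),e)+np.outer(np.sin(f),[0,0,1]))
    return np.vstack([q[:3]+s*.0285*d+ring for s in(-1,1)])
def box(uv): return np.array([*uv.min(0),*uv.max(0)])
ot=np.r_[T(32,128),T(107,205)]; os=np.r_[S2(607,179),S2(737,305)]
r=least_squares(lambda q:np.r_[box(proj("top",cyl([*q,0])))-ot,box(proj("side",cyl([*q,0])))-os],[.44,.25,.035]);print("roll",r.x,r.fun.round(1))
for uv in ((32,130),(105,128),(107,205),(33,205)): print(onplane("top",T(*uv),.035))
print(monitor.get_state()["eef_pos"])
E
```

```text
both [ 0.44717613 -0.08162375 -1.41508717  0.06297606] [-0.2 -0.1  0.5 -0.  -0.   0.2 -0.3 -0.2 -0.2 -0.5  0.7 -0.4 -0.9  0.3
  0.4  0.5]
top only [ 0.44708781 -0.0817237  -1.40565262] [-0.   0.   0.4  0.1 -0.2  0.1 -0.2 -0.3]
(-0.095, 0.07) [355.  85.] [ 99. 420.]
(-0.095, -0.07) [383. 263.] [335. 410.]
(0.095, 0.07) [595.  47.] [ 78. 259.]
(0.095, -0.07) [624. 225.] [284. 251.]
bay [np.float64(0.4474165983424543), np.float64(-0.08369649104395316), 0.071]
hinge [np.float64(0.46106130735933826), np.float64(-0.16556725454255847), 0.066]
roll [0.43502654 0.25093654 0.03637639] [ 0.   1.  -0.1 -0.2  0.3 -0.3 -0.8  0.3]
[0.46486813 0.28171901]
[0.46697639 0.22326915]
[0.40565186 0.22081269]
[0.40507718 0.2799853 ]
[ 0.23187647 -0.63334117  0.24907085]
```

```bash
cat >> h.py <<'E'
def to(*wps):
    """print rows (shift/0.4, turn/pi) from the present pose to world (x,y,z,tool-x yaw deg), tool down"""
    s=monitor.get_state(); R=Rot.from_quat(s["tcp_rot"]); e=s["eef_pos"]
    print("t",round(s["time"],2),"at",e.round(4),"yaw",np.degrees(np.arctan2(*R.as_matrix()[[1,0],0])).round(1),"F",s["contact_force"].round(1),"open",round(s["opening"],3),"ff",round(s["finger_force"],1))
    for w in wps:
        D=Rot.from_euler("z",w[3],degrees=True)*Rot.from_euler("x",180,degrees=True)
        d=R.inv().apply(np.array(w[:3])-e)/.4; r=(R.inv()*D).as_rotvec()/np.pi
        print(w,d.round(4).tolist()+r.round(4).tolist(),"rows>=%.1f"%max(np.linalg.norm(d)*.4/.0625,np.linalg.norm(r)*180/10.7))
E
python3 -c "
from h import *
to((.42,-.42,.40,60),(.45,-.1,.40,92))"
```

```text
t 0.1 at [ 0.2319 -0.6333  0.2491] yaw 20.1 F [ 0.2 -0.7 -0.7] open 0.999 ff 0.0
(0.42, -0.42, 0.4, 60) [0.6251, -0.34, -0.3764, -0.0006, -0.0003, -0.2217] rows>=5.2
(0.45, -0.1, 0.4, 92) [0.9704, -1.0656, -0.3748, -0.0005, -0.0005, -0.3994] rows>=9.5
```

```bash
python3 -m handwheel '[[0.3,-0.17,-0.3,0,0,-0.1,1],[0.3,-0.17,-0.3,0,0,-0.1,1],[0.625,-0.34,-0.376,0,0,-0.222,1],[0.625,-0.34,-0.376,0,0,-0.222,1],[0.625,-0.34,-0.376,0,0,-0.222,1],[0.625,-0.34,-0.376,0,0,-0.222,1]]'; python3 -c "
from h import *
to((.45,-.1,.40,92),(.436,.251,.16,92))"
```

```text
time: 0.85
eef_pos: [0.4221, -0.4179, 0.4028]
tcp_rot: [0.865, 0.502, 0.0, 0.001]
contact_force: [-0.1, 0.2, 0.4]
opening: 1.001
finger_force: 0.0
t 0.85 at [ 0.4221 -0.4179  0.4028] yaw 60.3 F [-0.1  0.2  0.4] open 1.001 ff 0.0
(0.45, -0.1, 0.4, 92) [0.7248, -0.3333, 0.0054, 0.0008, 0.0005, -0.1761] rows>=5.1
(0.436, 0.251, 0.16, 92) [1.4702, -0.8003, 0.6034, 0.0008, 0.0005, -0.1761] rows>=11.4
```

```bash
python3 -m handwheel '[[0.725,-0.333,0.005,0,0,-0.176,1],[0.725,-0.333,0.005,0,0,-0.176,1],[0.725,-0.333,0.005,0,0,-0.176,1],[0.725,-0.333,0.005,0,0,-0.176,1],[0.725,-0.333,0.005,0,0,-0.176,1],[0.725,-0.333,0.005,0,0,-0.176,1],[0.725,-0.333,0.005,0,0,-0.176,1]]'; python3 -c "
from h import *
to((.436,.251,.16,92))"
```

```text
time: 1.72
eef_pos: [0.4492, -0.1029, 0.3982]
tcp_rot: [0.696, 0.718, -0.001, -0.0]
contact_force: [0.1, -0.7, -0.2]
opening: 0.999
finger_force: 0.0
t 1.73 at [ 0.4492 -0.1029  0.3982] yaw 91.8 F [ 0.1 -0.7 -0.2] open 0.999 ff 0.0
(0.436, 0.251, 0.16, 92) [0.8855, -0.0053, 0.595, -0.0003, 0.0001, -0.0013] rows>=6.8
```

```bash
python3 -m handwheel '[[0.885,-0.005,0.3,0,0,0,1],[0.885,-0.005,0.3,0,0,0,1],[0.885,-0.005,0.3,0,0,0,1],[0.885,-0.005,0.3,0,0,0,1],[0.885,-0.005,0.3,0,0,0,1],[0.885,-0.005,0.3,0,0,0,1],[0.885,-0.005,0.595,0,0,0,1],[0.885,-0.005,0.595,0,0,0,1],[0.885,-0.005,0.595,0,0,0,1],[0.885,-0.005,0.595,0,0,0,1],[0.885,-0.005,0.595,0,0,0,1]]'; python3 -c "
from h import *
to((.436,.251,.046,92))
a=eyes.read_camera('top')[225:305,200:300];b=eyes.read_camera('side')[240:380,260:400]
cv2.imwrite('pics/c.png',np.hstack([cv2.resize(a,(500,400),interpolation=2),cv2.resize(b,(300,300),interpolation=2)[:,:] if 0 else cv2.resize(b,(300,400),interpolation=2)])[:,:,::-1])"
```

```text
time: 3.1
eef_pos: [0.4391, 0.2513, 0.164]
tcp_rot: [0.697, 0.717, 0.003, 0.001]
contact_force: [0.3, 0.8, -0.4]
opening: 1.005
finger_force: 0.0
t 3.1 at [0.4391 0.2513 0.164 ] yaw 91.7 F [ 0.3  0.8 -0.4] open 1.005 ff 0.0
(0.436, 0.251, 0.046, 92) [-0.0011, -0.0094, 0.2951, 0.0018, -0.0005, -0.0019] rows>=1.9
```

View pics/c.png

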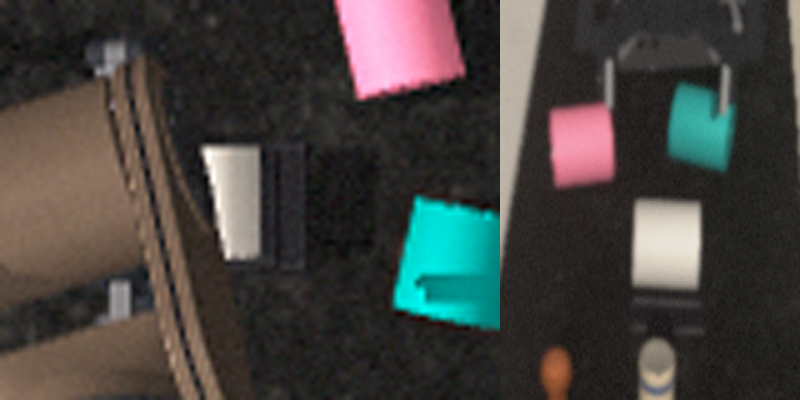

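The fingers show in the side crop at about (610,85) and (725,85), above and behind the roll. In the top crop the arm half hides the roll. I'll check the fingertip projection, then descend part way.

```bash
python3 -m handwheel '[[0,0,0.1,0,0,0,1],[0,0,0.1,0,0,0,1],[0,0,0.1,0,0,0,1]]'; python3 -c "
from h import *
s=monitor.get_state();e=s['eef_pos']
for dx in(-.0425,.0425): print(proj('side',e+[dx,0,-.012]),proj('side',[.4391+dx,.2513,.164-.012]))
to((.436,.251,.046,92))"
```

```text
time: 3.58
eef_pos: [0.4374, 0.2516, 0.1222]
tcp_rot: [0.696, 0.718, 0.001, 0.0]
contact_force: [-0.2, 0.2, -0.2]
opening: 1.003
finger_force: 0.0
[[360.53888836 297.94395849]] [[360.96787301 280.21080575]]
[[314.35817061 295.20546135]] [[313.38281345 277.49475796]]
t 3.58 at [0.4374 0.2516 0.1222] yaw 91.7 F [-0.2  0.2 -0.2] open 1.003 ff 0.0
(0.436, 0.251, 0.046, 92) [-0.0015, -0.0038, 0.1905, 0.0006, -0.0002, -0.0014] rows>=1.2
```

```bash
python3 -m handwheel '[[-0.0015,-0.0038,0.1,0,0,-0.0014,1],[-0.0015,-0.0038,0.186,0,0,-0.0014,1],[-0.0015,-0.0038,0.186,0,0,-0.0014,1],[-0.0015,-0.0038,0.186,0,0,-0.0014,1],[-0.0015,-0.0038,0.186,0,0,-0.0014,0],[-0.0015,-0.0038,0.186,0,0,-0.0014,-1],[-0.0015,-0.0038,0.186,0,0,-0.0014,-1],[-0.0015,-0.0038,0.186,0,0,-0.0014,-1],[-0.0015,-0.0038,0.186,0,0,-0.0014,-1],[-0.0015,-0.0038,0.186,0,0,-0.0014,-1]]' 30; python3 -c "
from h import *
to((.436,.251,.2,92))"
```

```text
time: 4.82
eef_pos: [0.4363, 0.2511, 0.0481]
tcp_rot: [0.695, 0.719, 0.001, 0.001]
contact_force: [-1.7, -0.3, 6.6]
opening: 0.662
finger_force: 32.3
t 4.83 at [0.4363 0.2511 0.0481] yaw 92.0 F [-1.7 -0.3  6.6] open 0.662 ff 32.3
(0.436, 0.251, 0.2, 92) [0.0, 0.0002, -0.3797, 0.0008, -0.0002, -0.0] rows>=2.4
```

```bash
python3 -m handwheel '[[0,0,-0.05,0,0,0,-1],[0,0,-0.2,0,0,0,-1],[0,0,-0.38,0,0,0,-1],[0,0,-0.38,0,0,0,-1],[0,0,-0.38,0,0,0,-1],[0,0,-0.38,0,0,0,-1]]'; python3 -c "
from h import *
to((.4474,-.0837,.2,99.5))"
```

```text
time: 5.58
eef_pos: [0.4336, 0.2501, 0.1956]
tcp_rot: [0.695, 0.719, -0.002, -0.001]
contact_force: [-0.2, 0.7, -2.1]
opening: 0.66
finger_force: 33.1
t 5.58 at [0.4336 0.2501 0.1956] yaw 92.0 F [-0.2  0.7 -2.1] open 0.66 ff 33.1
(0.4474, -0.0837, 0.2, 99.5) [-0.8353, 0.0056, -0.0097, -0.0015, 0.0003, -0.0417] rows>=5.3
```

```bash
python3 -m handwheel '[[-0.835,0.0056,-0.01,0,0,-0.0417,-1],[-0.835,0.0056,-0.01,0,0,-0.0417,-1],[-0.835,0.0056,-0.01,0,0,-0.0417,-1],[-0.835,0.0056,-0.01,0,0,-0.0417,-1],[-0.835,0.0056,-0.01,0,0,-0.0417,-1],[-0.835,0.0056,-0.01,0,0,-0.0417,-1],[-0.835,0.0056,-0.01,0,0,-0.0417,-1],[-0.835,0.0056,-0.01,0,0,-0.0417,-1],[-0.835,0.0056,-0.01,0,0,-0.0417,-1]]'; python3 -c "
from h import *
to((.4474,-.0837,.12,99.5))"
```

```text
time: 6.7
eef_pos: [0.4486, -0.0818, 0.2016]
tcp_rot: [0.645, 0.764, -0.0, -0.001]
contact_force: [-0.5, -0.2, -1.8]
opening: 0.659
finger_force: 33.0
t 6.7 at [ 0.4486 -0.0818  0.2016] yaw 99.6 F [-0.5 -0.2 -1.8] open 0.659 ff 33.0
(0.4474, -0.0837, 0.12, 99.5) [-0.0043, -0.0035, 0.2039, -0.0004, -0.0003, 0.0005] rows>=1.3
```

```bash
python3 -m handwheel '[[-0.0043,-0.0035,0.1,0,0,0,-1],[-0.0043,-0.0035,0.2,0,0,0,-1],[-0.0043,-0.0035,0.2,0,0,0,-1],[-0.0043,-0.0035,0.2,0,0,0,-1],[-0.0043,-0.0035,0.2,0,0,0,-1]]'; python3 -c "
from h import *
to((.4474,-.0837,.085,99.5))
im=eyes.read_camera('side')[:,:,::-1].copy(); cv2.imwrite('pics/side1.png',im)
e=monitor.get_state()['eef_pos']; p0=e-[0,0,.0125]
a=np.radians(9.5);d=np.array([np.cos(a),np.sin(a),0]);u=np.array([-d[1],d[0],0]);f=np.linspace(0,2*np.pi,200)
pts=np.vstack([p0+s*.0285*d+.029*(np.outer(np.cos(f),u)+np.outer(np.sin(f),[0,0,1])) for s in(-1,1)])
pr=proj('side',pts);print('pred box',pr.min(0),pr.max(0))
m=(im.min(2)>150).astype(np.uint8); x0,y0=np.maximum(pr.min(0).astype(int)-12,0);x1,y1=pr.max(0).astype(int)+12
ys,xs=np.nonzero(m[y0:y1,x0:x1]);print('mask',xs.min()+x0,ys.min()+y0,xs.max()+x0,ys.max()+y0,len(xs))
cv2.imwrite('pics/d.png',cv2.resize(im[150:280,280:400],None,fx=4.5,fy=4.5,interpolation=2))"
```

```text
time: 7.32
eef_pos: [0.4494, -0.0853, 0.1246]
tcp_rot: [0.646, 0.763, 0.001, 0.002]
contact_force: [0.3, -0.4, -2.0]
opening: 0.661
finger_force: 33.1
t 7.33 at [ 0.4494 -0.0853  0.1246] yaw 99.5 F [ 0.3 -0.4 -2. ] open 0.661 ff 33.1
(0.4474, -0.0837, 0.085, 99.5) [0.0051, -0.0045, 0.0989, 0.0011, 0.0007, 0.0002] rows>=0.6
pred box [326.78776135 192.35270636] [352.59741304 216.64001396]
mask 329 194 352 212 422
```

View pics/d.png

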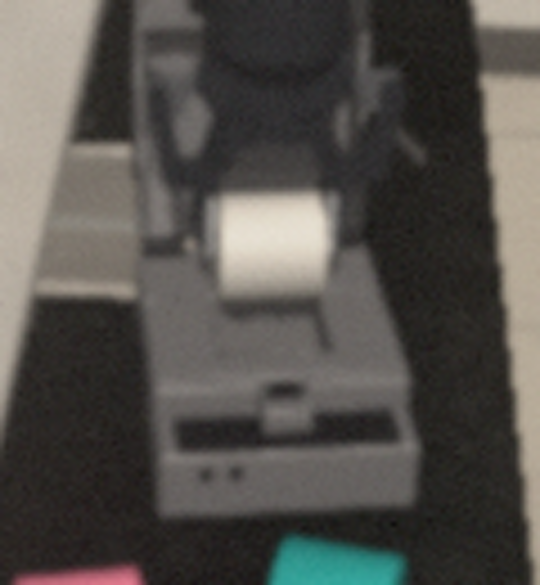

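The roll hangs centred over the bay, at crop pixels (220–325, 192–300). Its silhouette agrees with the pose computed from the grasp. I'll correct xy just above the deck.

```bash
python3 -m handwheel '[[0.0051,-0.0045,0.04,0.001,0.0007,0,-1],[0.0051,-0.0045,0.04,0.001,0.0007,0,-1],[0.0051,-0.0045,0.04,0.001,0.0007,0,-1],[0.0051,-0.0045,0.04,0.001,0.0007,0,-1]]'; python3 -c "
from h import *
to((.4474,-.0837,.0835,99.2))"
```

```text
time: 7.88
eef_pos: [0.4459, -0.0834, 0.1065]
tcp_rot: [0.646, 0.763, -0.0, -0.002]
contact_force: [0.6, 0.5, -0.9]
opening: 0.66
finger_force: 33.1
t 7.88 at [ 0.4459 -0.0834  0.1065] yaw 99.5 F [ 0.6  0.5 -0.9] open 0.66 ff 33.1
(0.4474, -0.0837, 0.0835, 99.2) [-0.0015, 0.0037, 0.0575, -0.0009, -0.0006, 0.0016] rows>=0.4
```

```bash
for i in 1 2 3 4; do python3 -m handwheel '[[0,0,0,0,0,0,-1]]' | grep eef; done; for i in 1 2 3 4; do python3 -c "
from h import *
for k in range(3):
    eyes.read_camera('top'); print(monitor.get_state()['eef_pos'].round(4))"; done
```

```text
eef_pos: [0.4459, -0.0834, 0.1066]
eef_pos: [0.4459, -0.0833, 0.1065]
eef_pos: [0.4458, -0.0833, 0.1064]
eef_pos: [0.4457, -0.0833, 0.1064]
[ 0.4457 -0.0833  0.1063]
[ 0.4457 -0.0833  0.1063]
[ 0.4457 -0.0833  0.1063]
[ 0.4457 -0.0833  0.1063]
[ 0.4457 -0.0832  0.1063]
[ 0.4457 -0.0833  0.1063]
[ 0.4457 -0.0833  0.1063]
[ 0.4457 -0.0833  0.1063]
[ 0.4457 -0.0833  0.1063]
[ 0.4457 -0.0833  0.1063]
[ 0.4457 -0.0833  0.1063]
[ 0.4457 -0.0833  0.1063]
```

```bash
python3 -m handwheel '[[-0.0015,0.0042,0,0,0,0,-1],[-0.0015,0.0042,0.02,0,0,0,-1],[-0.0015,0.0042,0.035,0,0,0,-1],[-0.0015,0.0042,0.035,0,0,0,-1],[-0.0015,0.0042,0.035,0,0,0,-1],[-0.0015,0.0042,0.035,0,0,0,-1]]'; python3 -c "
from h import *
to((.4474,-.0837,.0835,99.5))"
```

```text
time: 9.72
eef_pos: [0.4476, -0.0836, 0.0925]
tcp_rot: [0.646, 0.763, -0.0, -0.002]
contact_force: [0.1, -0.4, -1.3]
opening: 0.665
finger_force: 33.1
t 9.72 at [ 0.4476 -0.0836  0.0925] yaw 99.5 F [ 0.1 -0.4 -1.3] open 0.665 ff 33.1
(0.4474, -0.0837, 0.0835, 99.5) [-0.0001, -0.0005, 0.0226, -0.0009, -0.0006, -0.0] rows>=0.1
```

Now the roll is about 9 mm into the bay with no contact force. I'll continue down.

```bash
python3 -m handwheel '[[0,0,0.01,0,0,0,-1],[0,0,0.018,0,0,0,-1],[0,0,0.018,0,0,0,-1],[0,0,0.018,0,0,0,-1]]'; python3 -m handwheel '[[0,0,0.003,0,0,0,-1],[0,0,0.003,0,0,0,-1],[0,0,0.003,0,0,0,-1]]'
```

```text
time: 10.22
eef_pos: [0.4474, -0.0836, 0.0851]
tcp_rot: [0.646, 0.763, -0.0, -0.002]
contact_force: [-0.2, -0.5, -1.6]
opening: 0.664
finger_force: 33.1
time: 10.6
eef_pos: [0.4476, -0.0836, 0.0843]
tcp_rot: [0.646, 0.763, -0.0, -0.002]
contact_force: [-0.4, 0.1, 1.4]
opening: 0.662
finger_force: 33.3
```

```bash
python3 -m handwheel '[[0,0,0,0,0,0,0.5],[0,0,0,0,0,0,0.8],[0,0,0,0,0,0,0.8],[0,0,0,0,0,0,0.8],[0,0,-0.1,0,0,0,0.8],[0,0,-0.3,0,0,0,0.8],[0,0,-0.5,0,0,0,0.8],[0,0,-0.5,0,0,0,0.8],[0,0,-0.5,0,0,0,0.8],[0,0,-0.5,0,0,0,0.8],[0,0,-0.5,0,0,0,0.8]]'; python3 -c "
from h import *
ims=[eyes.read_camera(n)[:,:,::-1].copy() for n in('side','top')]
b=np.array([.4474,-.0837,.071]); a=np.radians(9.5);d=np.array([np.cos(a),np.sin(a),0]);u=np.array([-d[1],d[0],0]);f=np.linspace(0,2*np.pi,200)
def box(n,p0):
  pr=proj(n,np.vstack([p0+s*.0285*d+.029*(np.outer(np.cos(f),u)+np.outer(np.sin(f),[0,0,1])) for s in(-1,1)])); return pr.min(0).round(1),pr.max(0).round(1)
print(box('side',b),box('top',b))
cv2.imwrite('pics/e.png',np.hstack([cv2.resize(ims[0][140:270,290:390],(400,520),interpolation=2),cv2.resize(ims[1][205:305,325:405],(400,520),interpolation=2)]))
to((.4474,-.0837,.38,99.5))"
```

```text
time: 11.98
eef_pos: [0.4472, -0.0835, 0.2816]
tcp_rot: [0.646, 0.763, -0.001, -0.004]
contact_force: [-0.2, 0.4, 0.3]
opening: 0.898
finger_force: 0.0
(array([327.2, 207. ]), array([352.5, 230.9])) (array([356.2, 249. ]), array([382.3, 274.6]))
t 12.07 at [ 0.4475 -0.0836  0.2821] yaw 99.5 F [-0.4 -0.9  0.4] open 0.898 ff 0.0
(0.4474, -0.0837, 0.38, 99.5) [0.0008, -0.0016, -0.2448, -0.0019, -0.0013, -0.0] rows>=1.6
```

View pics/e.png

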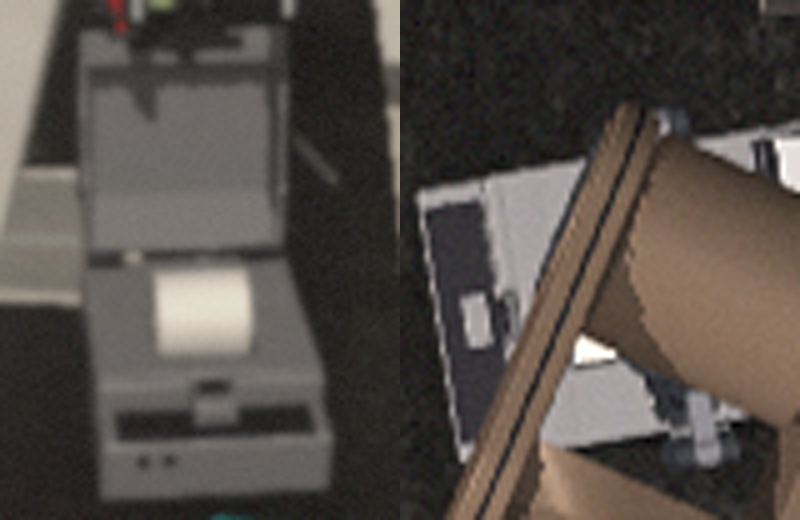

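The roll sits home in the bay: its side-crop box is (155–253, 270–357), within 1–2 px of the prediction. Next I'll check the lid angle and plan the arc.

```bash
cat >> h.py <<'E'
PX,PY,PA=.4471,-.0817,-1.41
def pw(x,y,z): c,s=np.cos(PA),np.sin(PA); return np.array([PX+c*x-s*y,PY+s*x+c*y,z])
def lidpt(th,r,n,y=0): return pw(.085-r*np.cos(th)+n*np.sin(th),y,.066+r*np.sin(th)+n*np.cos(th))
E
python3 - <<'E'
from h import *
for th in(1.6,1.7,1.8):
    f=lambda n,X:((proj(n,X)[0]-([220,215] if n=="top" else [290,140]))*(3.3 if n=="top" else 4)).round().tolist()
    print(th,"side lip r167 y+-.03,n8",[f("side",lidpt(th,.167,.008,y)) for y in(.03,-.03)],"top lip",[f("top",lidpt(th,.167,.008,y)) for y in(.03,-.03)],"top bulge",[f("top",lidpt(th,.131,.044,y)) for y in(.07,-.07)])
b=pw(.150,0,.33); to((*b,99.2))
for th in(1.7,1.5,1.3,1.1,.9,.7,.5,.3,.15,.07,0):
    r=.156; x=.085-r*np.cos(th)+.008*np.sin(th)+.011*min(1,th/.8)-.002; z=.066+r*np.sin(th)+.008*np.cos(th)+.019
    print(th,"from (x.150,z.235): tool x %.3f z %.3f"%((.150-x)/.4,(.235-z)/.4), round(x,3),round(z,3))
E
```

```text
1.6 side lip r167 y+-.03,n8 [[141.0, 17.0], [236.0, 15.0]] top lip [[644.0, 88.0], [658.0, 175.0]] top bulge [[675.0, 26.0], [707.0, 224.0]]
1.7 side lip r167 y+-.03,n8 [[138.0, 10.0], [232.0, 8.0]] top lip [[667.0, 84.0], [681.0, 171.0]] top bulge [[691.0, 24.0], [723.0, 221.0]]
1.8 side lip r167 y+-.03,n8 [[136.0, 6.0], [229.0, 4.0]] top lip [[690.0, 81.0], [704.0, 168.0]] top bulge [[706.0, 23.0], [738.0, 218.0]]
t 12.07 at [ 0.4475 -0.0836  0.2821] yaw 99.5 F [-0.4 -0.9  0.4] open 0.898 ff 0.0
(np.float64(0.4711156467332247), np.float64(-0.22976501515207753), np.float64(0.33), 99.2) [-0.3696, -0.0027, -0.1213, -0.0019, -0.0013, 0.0016] rows>=2.5
1.7 from (x.150,z.235): tool x 0.070 z -0.009 0.122 0.239
1.5 from (x.150,z.235): tool x 0.148 z -0.015 0.091 0.241
1.3 from (x.150,z.235): tool x 0.225 z -0.006 0.06 0.237
1.1 from (x.150,z.235): tool x 0.299 z 0.018 0.03 0.228
0.9 from (x.150,z.235): tool x 0.367 z 0.057 0.003 0.212
0.7 from (x.150,z.235): tool x 0.429 z 0.108 -0.022 0.192
0.5 from (x.150,z.235): tool x 0.483 z 0.170 -0.043 0.167
0.3 from (x.150,z.235): tool x 0.524 z 0.241 -0.06 0.139
0.15 from (x.150,z.235): tool x 0.545 z 0.297 -0.068 0.116
0.07 from (x.150,z.235): tool x 0.553 z 0.328 -0.071 0.104
0 from (x.150,z.235): tool x 0.557 z 0.355 -0.073 0.093
```

Observed lip and bulge edges match a lid angle of about 1.7. I'll raise and close the hand, then move behind the lid.

```bash
python3 -m handwheel '[[0,0,-0.14,0,0,0,-1],[0,0,-0.14,0,0,0,-1],[-0.37,-0.003,-0.14,-0.002,-0.001,0,-1],[-0.37,-0.003,-0.14,-0.002,-0.001,0,-1],[-0.37,-0.003,-0.14,-0.002,-0.001,0,-1],[-0.37,-0.003,-0.14,-0.002,-0.001,0,-1],[-0.37,-0.003,-0.14,-0.002,-0.001,0,-1],[-0.37,-0.003,-0.14,-0.002,-0.001,0,-1]]'; python3 -c "
from h import *
to((*pw(.15,0,.235),99.2))"
```

```text
time: 13.08
eef_pos: [0.4715, -0.2288, 0.3396]
tcp_rot: [0.646, 0.764, 0.001, 0.001]
contact_force: [-0.7, 0.5, 0.4]
opening: 0.003
finger_force: 0.0
t 13.07 at [ 0.4715 -0.2288  0.3396] yaw 99.6 F [-0.7  0.5  0.4] open 0.003 ff 0.0
(np.float64(0.4711156467332247), np.float64(-0.22976501515207753), np.float64(0.235), 99.2) [-0.002, -0.0023, 0.2616, 0.001, 0.0002, 0.0022] rows>=1.7
```

```bash
python3 -m handwheel '[[-0.002,-0.002,0.1,0.001,0,0.002,-1],[-0.002,-0.002,0.2,0.001,0,0.002,-1],[-0.002,-0.002,0.258,0.001,0,0.002,-1],[-0.002,-0.002,0.258,0.001,0,0.002,-1],[-0.002,-0.002,0.258,0.001,0,0.002,-1],[-0.002,-0.002,0.258,0.001,0,0.002,-1]]'; python3 -m handwheel '[[0.04,0,0,0,0,0,-1],[0.07,0,0,0,0,0,-1],[0.09,0,0,0,0,0,-1],[0.11,0,0,0,0,0,-1],[0.11,0,0,0,0,0,-1]]'; python3 -c "
from h import *
to((*pw(.15,0,.235),99.2))"
```

```text
time: 13.82
eef_pos: [0.472, -0.2314, 0.2384]
tcp_rot: [0.648, 0.761, -0.0, 0.002]
contact_force: [-0.0, 0.2, -0.7]
opening: -0.002
finger_force: 0.0
time: 14.45
eef_pos: [0.464, -0.1868, 0.2361]
tcp_rot: [0.648, 0.761, -0.0, -0.0]
contact_force: [-1.0, 0.7, -1.2]
opening: -0.001
finger_force: 0.0
t 14.45 at [ 0.464  -0.1868  0.2361] yaw 99.2 F [-1.   0.7 -1.2] open -0.001 ff 0.0
(np.float64(0.4711156467332247), np.float64(-0.22976501515207753), np.float64(0.235), 99.2) [-0.1089, 0.0003, 0.0028, -0.0001, 0.0, -0.0001] rows>=0.7
```

```bash
python3 -m handwheel '[[0.02,0,-0.008,0,0,0,-1],[0.04,0,-0.012,0,0,0,-1],[0.08,0,-0.01,0,0,0,-1],[0.116,0,-0.003,0,0,0,-1],[0.155,0,0.008,0,0,0,-1],[0.19,0,0.021,0,0,0,-1],[0.225,0,0.04,0,0,0,-1],[0.258,0,0.06,0,0,0,-1],[0.258,0,0.06,0,0,0,-1]]'; python3 -c "
from h import *
to((*pw(.003,0,.212),99.2))
im=eyes.read_camera('side')[:,:,::-1]
cv2.imwrite('pics/f.png',cv2.resize(im[130:270,280:400],None,fx=4,fy=4,interpolation=2))"
```

```text
time: 15.58
eef_pos: [0.4471, -0.0845, 0.211]
tcp_rot: [0.648, 0.762, -0.0, -0.001]
contact_force: [1.5, 0.1, 0.2]
opening: -0.0
finger_force: 0.0
t 15.57 at [ 0.4471 -0.0845  0.211 ] yaw 99.2 F [1.5 0.1 0.2] open -0.0 ff 0.0
(np.float64(0.4475803129346645), np.float64(-0.08466130030304155), np.float64(0.212), 99.2) [-0.0006, 0.001, -0.0025, -0.0005, -0.0002, 0.0001] rows>=0.0
```

View pics/f.png

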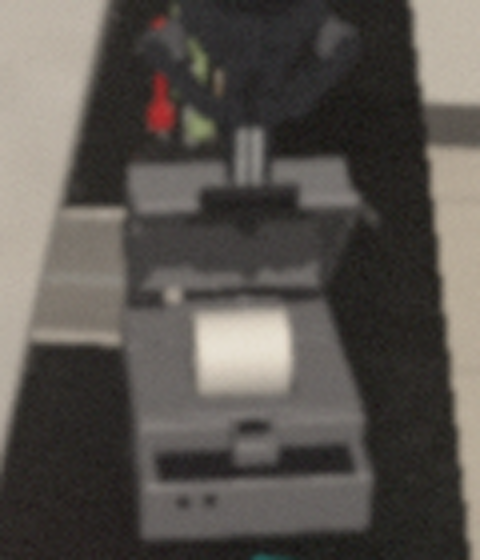

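The lid follows, with the closed fingers on its thumb lip at crop (250,190), and the roll stays home. I'll carry on round the arc.

```bash
python3 -m handwheel '[[0.032,0,0.024,0,0,0,-1],[0.062,0,0.051,0,0,0,-1],[0.09,0,0.082,0,0,0,-1],[0.116,0,0.113,0,0,0,-1],[0.138,0,0.148,0,0,0,-1],[0.157,0,0.184,0,0,0,-1],[0.168,0,0.212,0,0,0,-1],[0.178,0,0.24,0,0,0,-1],[0.183,0,0.257,0,0,0,-1],[0.183,0,0.257,0,0,0,-1],[0.183,0,0.257,0,0,0,-1]]'; python3 -m handwheel '[[0.003,0,0.01,0,0,0,-1],[0.003,0,0.02,0,0,0,-1],[0.003,0,0.02,0,0,0,-1]]';python3 -c "
from h import *
to((*pw(-.073,0,.093),99.2))"
```

```text
time: 17.0
eef_pos: [0.4366, -0.0138, 0.1098]
tcp_rot: [0.649, 0.761, -0.0, 0.001]
contact_force: [1.0, 0.1, 0.6]
opening: 0.001
finger_force: 0.0
time: 17.38
eef_pos: [0.4366, -0.0124, 0.1024]
tcp_rot: [0.649, 0.761, -0.0, 0.0]
contact_force: [-2.2, 0.9, 6.1]
opening: -0.002
finger_force: 3.1
t 17.38 at [ 0.4366 -0.0124  0.1024] yaw 99.1 F [-2.2  0.9  6.1] open -0.002 ff 3.1
(np.float64(0.43541238525649734), np.float64(-0.00964169262598892), np.float64(0.093), 99.2) [0.0074, -0.0018, 0.0235, 0.0001, 0.0002, -0.0004] rows>=0.2
```

On the catch at 6 N; now press down to the shut height.

```bash
python3 -m handwheel '[[0.003,0,0.01,0,0,0,-1],[0.003,0,0.018,0,0,0,-1],[0.003,0,0.024,0,0,0,-1],[0.003,0,0.026,0,0,0,-1],[0.003,0,0.026,0,0,0,-1]]'
```

```text
time: 18.0
eef_pos: [0.4361, -0.0112, 0.0927]
tcp_rot: [0.648, 0.761, -0.001, -0.0]
contact_force: [-5.7, 1.1, 14.0]
opening: 0.002
finger_force: 7.0
```

```bash
python3 -m handwheel '[[0,0,0.005,0,0,0,-1],[0,0,0.005,0,0,0,-1],[0,0,0.005,0,0,0,-1]]'
```

```text
time: 18.38
eef_pos: [0.4363, -0.0112, 0.0924]
tcp_rot: [0.648, 0.761, -0.001, -0.001]
contact_force: [-10.3, 2.6, 25.8]
opening: -0.0
finger_force: 12.6
```

The lid is at a hard stop at the shut height: 26 N with no further travel. I'll retract and look.

```bash
python3 -m handwheel '[[0,0,0.005,0,0,0,-1],[0,0,0.005,0,0,0,-1],[0.01,0,-0.05,0,0,0,-1],[0.1,0,-0.2,0,0,0,-1],[0.4,0,-0.4,0,0,0,-1],[0.6,0,-0.4,0,0,0,-1],[0.6,0,-0.4,0,0,0,-1],[0.6,0,-0.4,0,0,0,-1],[0.6,0,-0.4,0,0,0,-1],[0.6,0,-0.4,0,0,0,-1]]'; python3 -c "
from h import *
ims=[eyes.read_camera(n)[:,:,::-1] for n in('side','top')]
cv2.imwrite('pics/g.png',np.hstack([cv2.resize(ims[0][140:270,290:390],(400,520),interpolation=2),cv2.resize(ims[1][205:305,325:445],(400,333),interpolation=2) if 0 else cv2.resize(ims[1][195:325,325:425],(400,520),interpolation=2)]))
for th in (0,.07): print(th,[((proj('side',lidpt(th,.167,.008,y))[0]-[290,140])*4).round() for y in(.03,-.03)])
to()"
```

```text
time: 19.62
eef_pos: [0.3973, 0.2254, 0.2478]
tcp_rot: [0.648, 0.761, -0.001, 0.0]
contact_force: [-0.1, 0.4, -0.7]
opening: 0.005
finger_force: 0.0
0 [array([164., 388.]), array([265., 384.])]
0.07 [array([164., 371.]), array([266., 367.])]
t 19.73 at [0.3976 0.2248 0.2477] yaw 99.0 F [-0.  -0.1  0.4] open -0.001 ff 0.0
```

View pics/g.png

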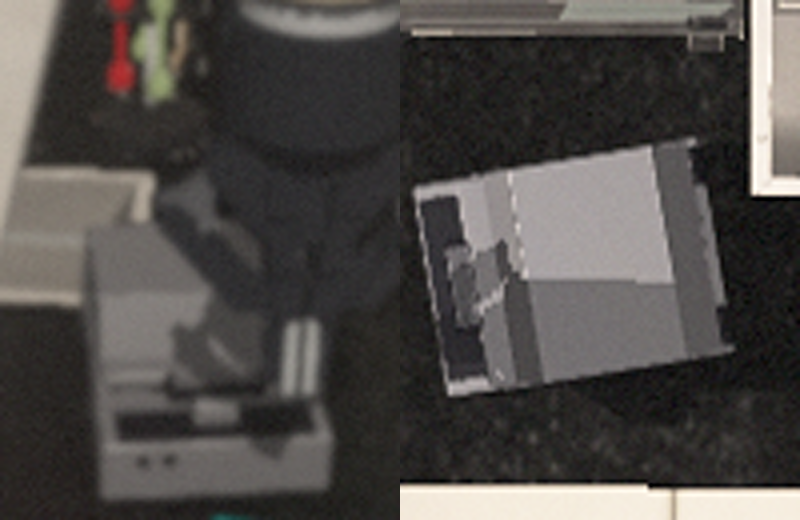

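The lid is shut: its lip edge is at crop row ~385, against a prediction of 388 shut and 371 on the catch. The hand is clear of everything.

```bash
python3 -c "
from plant import ctrl
print(ctrl.sign_off())"
```

```text
the job is handed in; nothing more can be done
None
```

The white roll is lying home in the paper bay, the lid is pressed down past its catch and shut, and the job is handed in at about 20 s; the hand stamp, stapler and coin roll were not touched, though no verdict came back.

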